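# Bring the blade under the guard and close it

### The arm

A 6-joint arm with a two-finger parallel gripper is mounted at the origin on the work surface. World frame = base frame: x ahead of the robot, y to its left, z up, the work surface at z = 0. Lengths are in m, angles in rad, forces in N, time in s.
With the tool pointing down it reaches from about 0.3 to 0.775 m from the base axis. Payload 14.6 kg.
Tool frame: the origin (TCP) lies between the finger pads; the fingertips stand 19 mm ahead of it and the grasp point (between the pads) is the TCP; z points along the fingers, y is the line along which they close (so a half turn about z gives the same grasp; the last joint's range is limited). The gripper opens to 94 mm and grips with 3 to 60 N. Pads are 16 mm wide; open, the fingers measure 119 mm over their backs; the gripper's body (75 mm by 177 mm) begins 78 mm behind the grasp point.
Start: joints at [-1.32, 0.3, 1.521, -0, 1.321, -0.067], TCP at [0.172, -0.522, 0.224] pointing down, gripper open.
Joint ranges: [-3.03, 3.03], [-0.79, 2.21], [0.23, 2.52], [-1.04, 4.18], [0, 3.07], [-2.55, 2.55]. Speed limits (rad/s): [2.22, 2.22, 2.57, 3.14, 3.14, 3.14].

### API

Orientations are given as a unit quaternion [x, y, z, w].
In Python, from cell import manip gives the robot as it stands.
- The arm moves only by the tool send_rows, never from a script. Its argument "increments" is a list of rows, each an object with "linear": the shift along the tool's x, y, z each as a share of 200 mm, from -1 to 1, a list of three; "yaw": the turn about the tool's z as a share of 2 pi rad, from -1 to 1; "claw": the closure, from 0 (fully open) to 1 (shut). In form: [{"linear": [tx, ty, tz], "yaw": yaw, "claw": claw}, ...]. A call has 1 to 20 rows; each row is the pose to reach, as a shift and turn from the pose commanded when the call began, along the tool's axes at that moment, turning the shorter way round; what a row does not reach only later rows make up. A row lasts 1/12 s, in which the tool goes at most 41.7 mm and 7.16 degrees, less where a joint would pass 70% of its speed; a pose out of reach is approached as far as the arm can. A call with a number of a shift or a turn outside -1 to 1 is refused whole. A call with a gripper value outside its range is refused whole. The fingers move at their own pace and stop on an object; "force" is the grip in N (left out, the last holds). Time passes only in rows, so rows that repeat a pose let the fingers close. It gives the time, the measured TCP pose, the force, the opening and the grip force at its end, in the units of the state.
- manip.get_state(): the state, without advancing time (a new reading comes with each control period).
- manip.capture(name): name is "scene" or "top"; returns a dict with "color" (420x560x3 uint8, red, green, blue), "fovy" (degrees; the focal length in pixels is half the picture's height over the tangent of half this angle, whatever the lens; pixels are square), "cx", "cy" (the principal point, pixels), "R" (3x3) and "t" (3): a world point X has camera coordinates R X + t. Camera axes: x right, y down, z forward; pixel columns grow to the right and rows downward; lengths in m; the calibration is good to about 2 mm. A picture is of the moment at which its call begins. There is no depth.
- manip.sign_off(): hands the job in; it is judged then, once.
The state is a dict: "time_s": time; "joints": joint angles; "qvel": joint speeds; "effort": joint torques, N m; "ee_pos": TCP position; "orientation": TCP orientation; "wrist_force": force on the tool from outside, world axes, zero at the start; "torque": the same for the moment, N m; "grip_width": finger opening in m; "grasp_force": force on a finger pad.
Only numpy, scipy, OpenCV 4.12 (cv2) and the standard library are available. Lean on these libraries where they do the work, as an engineer would, in place of code of your own. Each camera call takes 0.05 s, during which the arm holds its last target. There are 200 camera calls.

### The job

Slide the blade carrier along its rail until it clicks into the detent under the guard, without running past the click, while the guard is still up. Then pull the guard over and lower it gently until it rests on its stop screw, neither dropping it nor forcing it against the screw, and let go of everything. Do not bump the lamp, and leave the oil bottle, tray and hammer where they are.

Things in the scene. Friction and masses are not known exactly. Their poses are not given: they have to be found in the camera images.
- station: fixed blade-marking station; origin on the bench, x away from the robot, y along its rail. In mm in its frame: steel base plate x -70..210, y -290..170, 16 thick; grey head at the back x 125..205, y -110..110, 130 high; hinge blocks at x 80, y +-112, 90 high; spring-detent block at x 66, y 0, 46 high; rail end block at y 158, 38 high
- detent (a point): place on the rail's top (30 mm above the bench) where the carrier's middle is when clicked in; axes as the station's
- carrier (a joint): travel of the blade carrier along the station's +y, m: starts at 0 to 0.04, clicks into the spring detent at 0.120, rail ends at 0.160. It drags with about 2 N; from about 0.098 the spring resists with up to 12 N, then gives way and pulls the carrier home. Pushing on past 0.132 leaves the detent and is an error
- carrier_tab (a point): middle of the top of the carrier's push tab: upright steel plate 26 (x) x 12 (y) x 50 mm high, top 80 mm above the bench, on a tail 20 wide and 10 thick at the carrier's -y end (the robot's right), 125 mm from the carrier's middle. The carrier is an aluminium plate 66 x 170 x 14 mm with a blade clamped on it
- guard (a joint): angle of the hinged guard, rad: 0 level, grows as it opens. Starts open, leaning back past upright at 1.72 to 1.82 (limit 1.83). It swings nearly freely (0.3 to 0.7 kg) and falls once pulled over. It rests on the stop screw at some angle between 0.02 and 0.22, as the screw is set. Below 0.45 rad it must not fall faster than 0.9 rad/s
- guard_hinge (a point): middle of the guard's hinge line, 80 mm above the bench, at the station's x 80 mm; the hinge axis is the station's y
- guard_bar (a point): middle of the guard's round steel handle bar at its free edge, 12 mm diameter, 150 long along the station's y, 190 from the hinge line. Two 10 mm rods at y +-60 join it to the guard, with 50 mm open between bar and panel (clear window in a dark frame, 200 wide). Site axes turn with the guard: x from bar to hinge, y along the bar. It may turn between the pads
- stop: the guard's stop: steel collar 18 mm diameter, 45 mm high, on the base plate at its left front; origin at its foot, axes as the station's. A screw with a rubber buffer (16 mm diameter, gives 1 mm per 6 N) stands out of it, set by hand to an unknown height; the guard's underside, 130 mm from its hinge, comes to rest on the buffer. It takes up to 25 N
- lamp: fixed work light, green bar 45 (x) x 300 (y) x 26 mm on two 16 mm posts at x 190, y +-130; origin and axes as the station's. The bar covers x 165..210, underside 393 above the bench: about 130 above and 40 behind the open guard's bar, so a gripper pointing straight down there hits it; come from the robot's side, tilted 30 to 45 degrees
- oil: white oil bottle, 56 mm diameter, 120 mm high, origin under its middle
- tray: black two-part tray 100 x 150 x 30 mm, origin under its middle
- hammer: hammer lying on the bench, about 280 mm long, origin under its middle, handle to its -x

How it is judged:
On the way, in this order (a step that is already met when the one before it is completed fails the run):
1. the carrier is clicked in at the detent while the guard is still up (value of joint carrier between 0.117 and 0.123 m and value of joint guard above 1.2 rad), for 0.3 s.
2. the guard is down on its stop (value of joint guard below 0.28 rad and contact force between stop and anything else above 0.5 N), for 0.2 s.
At the end, for the whole second after the job is handed in: The carrier is in the detent (travel 0.117 to 0.123 m) and the guard, let go and at rest (under 0.05 rad/s), lies with its weight on the stop screw (angle under 0.28 rad, more than 0.5 N on the stop) (all of step 2 and value of joint carrier between 0.117 and 0.123 m and velocity of joint guard between -0.05 and 0.05 rad/s); the robot touches nothing.
It fails at once if the carrier runs past the detent (travel over 0.132 m) (value of joint carrier above 0.132 m).
It fails at once if the guard drops: it falls faster than 0.9 rad/s below 0.45 rad (value of joint guard below 0.45 rad and velocity of joint guard below -0.9 rad/s).
It fails at once if the stop is loaded with more than 25 N (contact force between stop and anything else above 25 N).
It fails at once if the robot bumps the lamp (over 3 N) (contact force between any of the arm, the fingers and lamp above 3 N).
It fails at once if the oil bottle, tray or hammer is moved by more than 30 mm, or the bottle is tipped over (distance of any of oil, tray, hammer from where it was at the start of the episode above 0.03 m or angle between oil's own z axis and vertical above 0.5 rad).
It also fails if it takes over 72 s, if anything falls off the work surface, if the arm or the gripper's body presses on something with over 40 N, if the wrist force passes 120 N, or if a joint passes its speed limit or range.

## Working session

There is one attempt and no reset: what is moved stays moved. The work goes in short steps, Python scripts to look and compute and a tool call to move; the robot and the scene stay as the last step left them, time stands still between calls to the robot, and variables do not carry over. Pictures are saved under pics/ and viewed, at most 12 in all, crops included, and the job is handed in when it is done.

Besides the shell and the picture viewer there is one more tool, called after "Request:" by a JSON object that holds its "method" and its "body". send_rows: Moves the arm, as the interface text tells. Its arguments: {"type":"object","properties":{"increments":{"type":"array"},"force":{"type":"number"}},"required":["increments"]}

```bash
mkdir -p pics; ls; python3 - <<'E'
from cell import manip
import cv2
for n in("scene","top"):
    c=manip.capture(n); cv2.imwrite(f"pics/{n}0.png",c["color"][:,:,::-1]); print(n,c["fovy"],c["cx"],c["cy"],c["R"],c["t"])
print(manip.get_state())
E
```

```text
pics
scene 43.90609713648383 278.3400237258247 212.56533473344123 [[ 0.92608465  0.37731175  0.00175195]
 [ 0.3406897  -0.83418483 -0.433666  ]
 [-0.16216583  0.40220829 -0.90107199]] [-0.54215545 -0.13301463  1.32485231]
top 53.02682831633877 279.02099648893164 212.72493154331343 [[-0.0088139  -0.9999563  -0.00311675]
 [-0.99460682  0.00908878 -0.10331827]
 [ 0.10334209  0.0021893  -0.99464346]] [0.03270879 0.60531514 1.0363781 ]
{'time_s': 0.1, 'joints': array([-1.31962504e+00,  3.00419966e-01,  1.52151836e+00,  8.90453545e-06,
        1.32069306e+00, -6.66039657e-02]), 'qvel': array([-0.00158211, -0.00142494, -0.00064522, -0.00069595,  0.00016888,
        0.00100388]), 'effort': array([ 1.09016978e-04, -5.32638967e+01, -3.53280830e+01,  7.09385192e-02,
        2.35338346e-02, -6.19547677e-05]), 'ee_pos': array([ 0.17179352, -0.52225602,  0.2239409 ]), 'orientation': array([ 9.87403936e-01,  1.58218829e-01, -4.35658553e-05, -5.17550040e-04]), 'wrist_force': array([ 0.03161337, -0.24047042,  1.17347974]), 'torque': array([ 0.02087233,  0.06702698, -0.03706817]), 'grasp_force': 0.0, 'grip_width': 0.09375881884719528}
```

View pics/scene0.png

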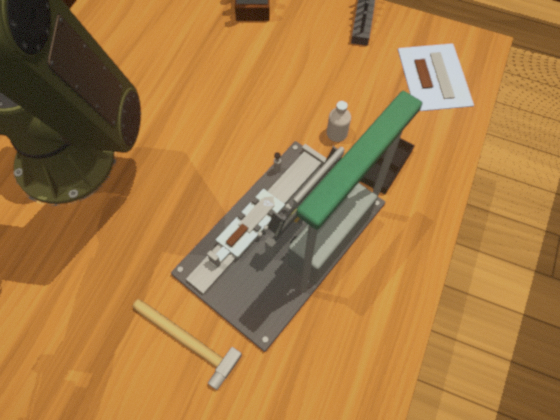

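View pics/top0.png

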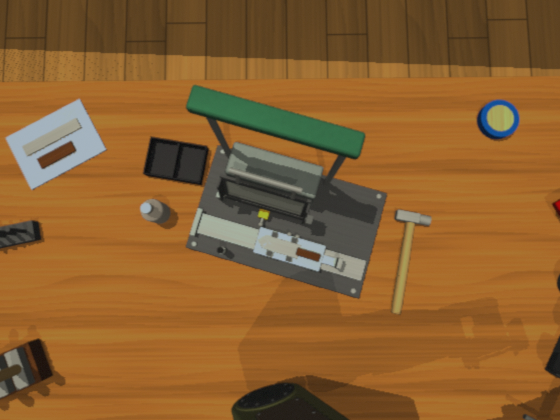

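The scene view shows the station at centre (carrier tab about (215,255), bar about (330,165), lamp bar green (310,205)-(410,105), stop collar about (277,160)). The top view shows plate corners near (193,243), (360,295) and (385,195), the tab at about (340,263), and the hammer at right (405,260). I'll zoom in on both.

```bash
python3 - <<'E'
import cv2
a=cv2.imread("pics/top0.png")[85:300,180:395]; cv2.imwrite("pics/topz.png",cv2.resize(a,None,fx=2.75,fy=2.75,interpolation=cv2.INTER_CUBIC))
a=cv2.imread("pics/scene0.png")[85:355,165:425]; cv2.imwrite("pics/scz.png",cv2.resize(a,None,fx=2.2,fy=2.2,interpolation=cv2.INTER_CUBIC))
E
```

```text
(no output)
```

View pics/topz.png

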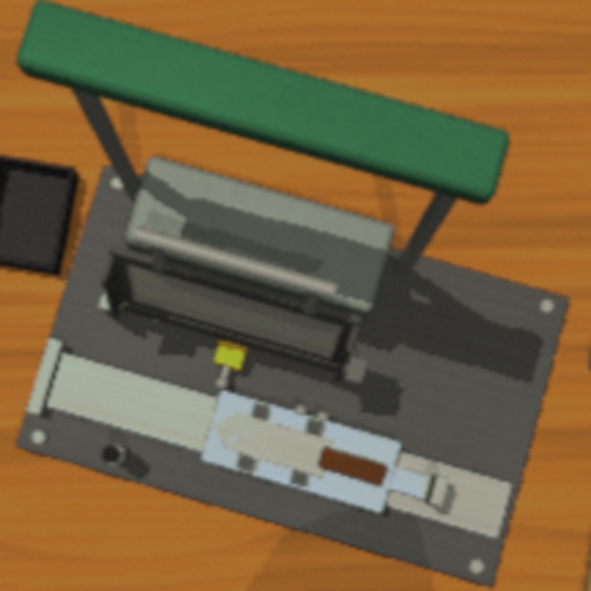

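View pics/scz.png

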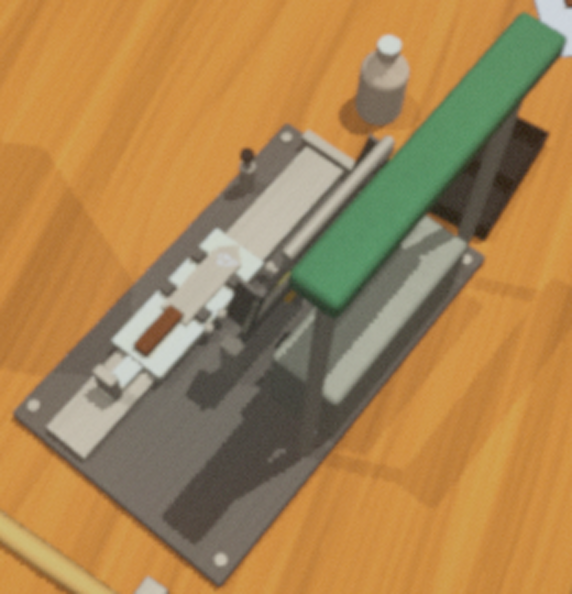

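The crops show the plate corners, the stop (top zoom (112,455)), the tab top (top zoom (443,492), scene zoom (107,375)) and the bar from (135,235) to (335,290) in the top zoom. I'll fit the station pose and triangulate.

```bash
cat > h.py <<'E'
import numpy as np
from scipy.optimize import least_squares
from scipy.spatial.transform import Rotation as Ro
from cell import manip
def rays(c,uv):
    f=210/np.tan(np.radians(c["fovy"]/2)); R=np.array(c["R"]);t=np.array(c["t"])
    d=np.c_[(np.atleast_2d(uv)-[c["cx"],c["cy"]])/f,np.ones(len(np.atleast_2d(uv)))]@R
    return -R.T@t,d
def plane(c,uv,z):
    o,d=rays(c,uv); return o+d*((z-o[2])/d[:,2:])
def proj(c,X):
    f=210/np.tan(np.radians(c["fovy"]/2)); p=np.atleast_2d(X)@np.array(c["R"]).T+c["t"]
    return p[:,:2]/p[:,2:]*f+[c["cx"],c["cy"]]
def tri(c1,u1,c2,u2):
    (o1,d1),(o2,d2)=rays(c1,u1),rays(c2,u2); d1,d2=d1[0],d2[0]
    s=np.linalg.lstsq(np.c_[d1,-d2],o2-o1,rcond=None)[0]; a,b=o1+s[0]*d1,o2+s[1]*d2
    return (a+b)/2,np.linalg.norm(a-b)
def st(p,P):  # station -> world
    P=np.atleast_2d(P); c,s=np.cos(p[2]),np.sin(p[2])
    return np.c_[p[0]+c*P[:,0]-s*P[:,1],p[1]+s*P[:,0]+c*P[:,1],P[:,2]]
def inv(p,W):
    W=np.atleast_2d(W); c,s=np.cos(p[2]),np.sin(p[2]); x,y=W[:,0]-p[0],W[:,1]-p[1]
    return np.c_[c*x+s*y,-s*x+c*y,W[:,2]]
E
python3 - <<'E'
from h import *
T=manip.capture("top");S=manip.capture("scene")
tz=lambda *q:np.array(q)/2.75+[180,85]-.3
sz=lambda *q:np.array(q)/2.2+[165,85]-.3
W=np.r_[plane(T,tz((20,443),(494,581),(568,298)),.016),plane(S,sz((287,125),(15,412),(218,578),(483,258)),.016)]
P=np.array([[-70,170,16],[-70,-290,16],[210,-290,16],[-70,170,16],[-70,-290,16],[210,-290,16],[210,170,16]])/1e3
r=least_squares(lambda p:(st(p,P)-W)[:,:2].ravel(),[.5,0,-.27]); p=r.x
print(p,(r.fun.reshape(-1,2)*1e3).round(1).tolist())
for n,a,b in [("tab",(443,492),(107,375)),("barL",(137,237),(390,143)),("barR",(335,290),(288,254)),("stoptop",(113,453),(247,153))]:
    X,e=tri(T,tz(a),S,sz(b)); print(n,X.round(4),round(e*1e3,1),"station",(inv(p,X)*1e3).round(1))
print("tab plane",(inv(p,plane(T,tz((443,492)),.08))*1e3).round(1),(inv(p,plane(S,sz((107,375)),.08))*1e3).round(1))
print("bar plane",[(inv(p,plane(T,tz((a)),.27))*1e3).round(1) for a in((137,237),(335,290))])
np.save("p.npy",p)
E
```

```text
[ 0.54049091  0.08543708 -0.29419053] [[-1.6, 5.3], [-5.0, 1.4], [1.7, -2.8], [-1.4, 4.4], [-3.6, -3.4], [5.6, -8.1], [4.4, 3.2]]
tab [ 0.4791 -0.1177  0.0836] 4.8 station [[ 1.000e-01 -2.122e+02  8.360e+01]]
barL [0.6682 0.1261 0.2618] 2.6 station [[110.4  75.9 261.8]]
barR [ 0.6258 -0.0176  0.2717] 1.9 station [[111.5 -73.8 271.7]]
stoptop [0.5135 0.1661 0.093 ] 1.1 station [[-49.2  69.4  93. ]]
tab plane [[  -1.4 -214.4   80. ]] [[   0.6 -209.7   80. ]]
bar plane [array([[108.2,  73.5, 270. ]]), array([[111.2, -74.5, 270. ]])]
```

```bash
cat >> h.py <<'E'
def plan(P,psi,station=True):
    """shares (x,y,z,yaw) from now to station point P(mm) with tool x at station angle psi (deg)"""
    s=manip.get_state(); p=np.load("p.npy"); R=Ro.from_quat(s["orientation"]).as_matrix()
    W=st(p,np.array(P)/1e3)[0]; d=R.T@(W-s["ee_pos"])
    a=np.arctan2(R[1,0],R[0,0]); y=-(p[2]+np.radians(psi)-a); y=(y+np.pi)%(2*np.pi)-np.pi
    print("shares",(d/.2).round(4),"yaw",round(y/2/np.pi,4),"| now st",(inv(p,s["ee_pos"])*1e3).round(1),"world",W.round(3),"F",s["wrist_force"].round(1),"w",round(s["grip_width"],4),"t",s["time_s"],"tilt",R[:,2].round(3))
E
python3 -c "
from h import *
plan([0,-212,150],0)"
```

```text
shares [ 2.0915 -1.4428  0.3717] yaw 0.0974 | now st [[-176.6 -688.5  224.1]] world [ 0.479 -0.117  0.15 ] F [ 0.4 -0.   0.6] w 0.094 t 0.2 tilt [-0.     0.001 -1.   ]
```

Request:
{"method": "send_rows", "body": {"increments": [{"linear": [1,-0.69,0],"yaw": 0.0974,"claw": 0.55},{"linear": [1,-0.69,0],"yaw": 0.0974,"claw": 0.55},{"linear": [1,-0.69,0],"yaw": 0.0974,"claw": 0.55},{"linear": [1,-0.69,0],"yaw": 0.0974,"claw": 0.55},{"linear": [1,-0.69,0],"yaw": 0.0974,"claw": 0.55},{"linear": [1,-0.69,0],"yaw": 0.0974,"claw": 0.55},{"linear": [1,-0.69,0],"yaw": 0.0974,"claw": 0.55},{"linear": [1,-0.69,0],"yaw": 0.0974,"claw": 0.55}]}}

```text
time_s: 0.87
ee_pos: [0.3198, -0.3273, 0.2246]
orientation: [0.989, -0.145, 0.0, 0.0]
wrist_force: [0.1, -1.2, 0.5]
grip_width: 0.0441
grasp_force: 0.0
```

```bash
python3 -c "
from h import *
plan([0,-212,150],0)"
```

```text
shares [ 0.4619 -1.2334  0.3732] yaw 0.0006 | now st [[ -91.5 -459.   224.6]] world [ 0.479 -0.117  0.15 ] F [ 0.1 -1.2  0.5] w 0.0441 t 0.8667 tilt [ 0. -0. -1.]
```

Request:
{"method": "send_rows", "body": {"increments": [{"linear": [0.46,-1,0],"yaw": 0,"claw": 0.55},{"linear": [0.46,-1,0],"yaw": 0,"claw": 0.55},{"linear": [0.46,-1,0],"yaw": 0,"claw": 0.55},{"linear": [0.46,-1,0],"yaw": 0,"claw": 0.55},{"linear": [0.46,-1,0],"yaw": 0,"claw": 0.55},{"linear": [0.46,-1,0],"yaw": 0,"claw": 0.55},{"linear": [0.46,-1,0],"yaw": 0,"claw": 0.55},{"linear": [0.46,-1,0],"yaw": 0,"claw": 0.55}]}}

```text
time_s: 1.53
ee_pos: [0.4644, -0.1651, 0.2241]
orientation: [0.989, -0.146, -0.0, 0.0]
wrist_force: [-0.6, -0.2, -0.1]
grip_width: 0.0424
grasp_force: 0.0
```

```bash
python3 -c "
from h import *
plan([0,-212,130],0)"
```

```text
shares [ 0.0013 -0.2493  0.4704] yaw 0.0001 | now st [[-2.000e-01 -2.618e+02  2.241e+02]] world [ 0.479 -0.117  0.13 ] F [-0.6 -0.2 -0.1] w 0.0424 t 1.5333 tilt [-0.001  0.    -1.   ]
```

Request:
{"method": "send_rows", "body": {"increments": [{"linear": [0,-0.25,0],"yaw": 0,"claw": 0.55},{"linear": [0,-0.25,0.2],"yaw": 0,"claw": 0.55},{"linear": [0,-0.25,0.47],"yaw": 0,"claw": 0.55},{"linear": [0,-0.25,0.47],"yaw": 0,"claw": 0.55},{"linear": [0,-0.25,0.47],"yaw": 0,"claw": 0.55},{"linear": [0,-0.25,0.47],"yaw": 0,"claw": 0.55}]}}

```text
time_s: 2.03
ee_pos: [0.4788, -0.1179, 0.1308]
orientation: [0.989, -0.147, -0.0, 0.0]
wrist_force: [0.1, -0.5, 1.1]
grip_width: 0.0423
grasp_force: 0.0
```

```bash
python3 - <<'E'
from h import *
import cv2
plan([0,-212,72],0)
a=manip.capture("scene")["color"][:,:,::-1][105:325,140:400]; b=manip.capture("top")["color"][:,:,::-1][150:370,230:490]
cv2.imwrite("pics/a1.png",cv2.resize(np.hstack([a,b]),(780,330)))
E
```

```text
shares [ 0.0003 -0.0025  0.2941] yaw -0.0003 | now st [[  -0.  -212.5  130.8]] world [ 0.479 -0.117  0.072] F [ 0.1 -0.5  1.1] w 0.0423 t 2.0333 tilt [-0. -0. -1.]
```

View pics/a1.png

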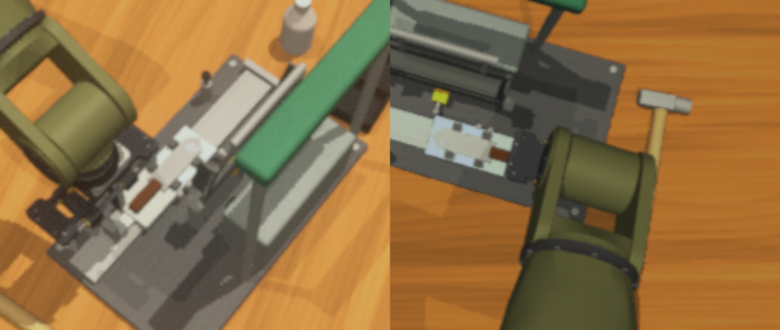

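The view shows the gripper body's long side lying along the closing direction, with the gripper over the tab at about (100,235) in the left half. I'll descend and grip.

Request:
{"method": "send_rows", "body": {"increments": [{"linear": [0,0,0.1],"yaw": 0,"claw": 0.55},{"linear": [0,0,0.18],"yaw": 0,"claw": 0.55},{"linear": [0,0,0.24],"yaw": 0,"claw": 0.55},{"linear": [0,0,0.29],"yaw": 0,"claw": 0.55},{"linear": [0,0,0.29],"yaw": 0,"claw": 0.55},{"linear": [0,0,0.29],"yaw": 0,"claw": 0.55}]}}

```text
time_s: 2.63
ee_pos: [0.4796, -0.1167, 0.0732]
orientation: [0.989, -0.147, 0.0, 0.0]
wrist_force: [-0.2, -0.6, 0.3]
grip_width: 0.0424
grasp_force: 0.0
```

Request:
{"method": "send_rows", "body": {"force": 15, "increments": [{"linear": [0,0,0],"yaw": 0,"claw": 1},{"linear": [0,0,0],"yaw": 0,"claw": 1},{"linear": [0,0,0],"yaw": 0,"claw": 1},{"linear": [0,0,0],"yaw": 0,"claw": 1},{"linear": [0,0,0],"yaw": 0,"claw": 1},{"linear": [0,0,0],"yaw": 0,"claw": 1}]}}

```text
time_s: 3.13
ee_pos: [0.4794, -0.1163, 0.0727]
orientation: [0.989, -0.147, 0.0, 0.0]
wrist_force: [-0.4, 0.2, 2.6]
grip_width: 0.012
grasp_force: 15.0
```

```bash
python3 -c "
from h import *
plan([0,-125,72],0)"
```

```text
shares [ 0.     -0.4289  0.0035] yaw 0.0 | now st [[  -0.  -210.8   72.7]] world [ 0.504 -0.034  0.072] F [-0.4  0.2  2.6] w 0.012 t 3.1333 tilt [ 0. -0. -1.]
```

Request:
{"method": "send_rows", "body": {"increments": [{"linear": [0,-0.05,0],"yaw": 0,"claw": 1},{"linear": [0,-0.1,0],"yaw": 0,"claw": 1},{"linear": [0,-0.15,0],"yaw": 0,"claw": 1},{"linear": [0,-0.2,0],"yaw": 0,"claw": 1},{"linear": [0,-0.25,0],"yaw": 0,"claw": 1},{"linear": [0,-0.28,0],"yaw": 0,"claw": 1},{"linear": [0,-0.28,0],"yaw": 0,"claw": 1}]}}

```text
time_s: 3.72
ee_pos: [0.4962, -0.0609, 0.0726]
orientation: [0.989, -0.146, 0.0, -0.0]
wrist_force: [-0.9, 2.1, 5.2]
grip_width: 0.012
grasp_force: 15.0
```

```bash
python3 -c "
from h import *
plan([0,-125,72],0)
print(inv([0,0,np.load('p.npy')[2]],manip.get_state()['wrist_force']))"
```

```text
shares [ 0.0002 -0.1395  0.0033] yaw 0.0002 | now st [[  -0.  -152.9   72.6]] world [ 0.504 -0.034  0.072] F [-0.9  2.1  5.2] w 0.012 t 3.7167 tilt [ 0.001  0.    -1.   ]
[[-1.45825926  1.79320776  5.20848339]]
```

Request:
{"method": "send_rows", "body": {"increments": [{"linear": [0,-0.03,0],"yaw": 0,"claw": 1},{"linear": [0,-0.05,0],"yaw": 0,"claw": 1}]}}

```text
time_s: 3.88
ee_pos: [0.4986, -0.0526, 0.0727]
orientation: [0.989, -0.146, 0.0, 0.0]
wrist_force: [-3.7, -8.9, 7.9]
grip_width: 0.0119
grasp_force: 15.0
```

Request:
{"method": "send_rows", "body": {"increments": [{"linear": [0,-0.01,0],"yaw": 0,"claw": 1},{"linear": [0,-0.02,0],"yaw": 0,"claw": 1}]}}

```text
time_s: 4.05
ee_pos: [0.4997, -0.0492, 0.0727]
orientation: [0.989, -0.146, 0.0, 0.0]
wrist_force: [-2.5, -5.8, 6.2]
grip_width: 0.0117
grasp_force: 15.0
```

Request:
{"method": "send_rows", "body": {"increments": [{"linear": [0,-0.01,0],"yaw": 0,"claw": 1},{"linear": [0,-0.02,0],"yaw": 0,"claw": 1}]}}

```text
time_s: 4.22
ee_pos: [0.5009, -0.0452, 0.0727]
orientation: [0.989, -0.146, 0.0, 0.0]
wrist_force: [-1.4, -3.2, 7.0]
grip_width: 0.0118
grasp_force: 15.0
```

```bash
python3 -c "
from h import *
plan([0,-125,72],0)
print(inv([0,0,np.load('p.npy')[2]],manip.get_state()['wrist_force']))"
```

```text
shares [ 0.0001 -0.0577  0.0032] yaw 0.0 | now st [[  -0.  -136.5   72.7]] world [ 0.504 -0.034  0.072] F [-1.4 -3.2  7. ] w 0.0118 t 4.2167 tilt [ 0. -0. -1.]
[[-0.38530943 -3.41392585  6.96790745]]
```

Request:
{"method": "send_rows", "body": {"increments": [{"linear": [0,-0.01,0],"yaw": 0,"claw": 1},{"linear": [0,-0.01,0],"yaw": 0,"claw": 1}]}}

```text
time_s: 4.38
ee_pos: [0.5016, -0.0429, 0.0727]
orientation: [0.989, -0.146, 0.0, -0.0]
wrist_force: [-0.4, 0.3, 5.8]
grip_width: 0.0119
grasp_force: 15.0
```

Request:
{"method": "send_rows", "body": {"increments": [{"linear": [0,-0.01,0],"yaw": 0,"claw": 1},{"linear": [0,-0.01,0],"yaw": 0,"claw": 1}]}}

```text
time_s: 4.55
ee_pos: [0.5022, -0.0409, 0.0727]
orientation: [0.989, -0.146, 0.0, -0.0]
wrist_force: [-1.1, 2.7, 5.3]
grip_width: 0.0117
grasp_force: 15.0
```

Request:
{"method": "send_rows", "body": {"increments": [{"linear": [0,-0.01,0],"yaw": 0,"claw": 1},{"linear": [0,-0.01,0],"yaw": 0,"claw": 1}]}}

```text
time_s: 4.72
ee_pos: [0.5028, -0.0389, 0.0727]
orientation: [0.989, -0.146, 0.0, -0.0]
wrist_force: [0.3, 1.7, 5.7]
grip_width: 0.0119
grasp_force: 15.0
```

```bash
python3 -c "
from h import *
plan([0,-125,72],0)
print(inv([0,0,np.load('p.npy')[2]],manip.get_state()['wrist_force']))"
```

```text
shares [ 0.     -0.0246  0.0033] yaw 0.0001 | now st [[  -0.  -129.9   72.7]] world [ 0.504 -0.034  0.072] F [0.3 1.7 5.7] w 0.0119 t 4.7167 tilt [ 0.001  0.    -1.   ]
[[-0.16159464  1.68463527  5.72012116]]
```

Request:
{"method": "send_rows", "body": {"increments": [{"linear": [0,-0.01,0],"yaw": 0,"claw": 1},{"linear": [0,-0.01,0],"yaw": 0,"claw": 1}]}}

```text
time_s: 4.88
ee_pos: [0.5034, -0.0368, 0.0727]
orientation: [0.989, -0.146, 0.0, -0.0]
wrist_force: [-0.9, 3.3, 5.7]
grip_width: 0.0116
grasp_force: 15.0
```

Request:
{"method": "send_rows", "body": {"increments": [{"linear": [0,-0.005,0],"yaw": 0,"claw": 1},{"linear": [0,-0.005,0],"yaw": 0,"claw": 1}]}}

```text
time_s: 5.05
ee_pos: [0.5037, -0.0359, 0.0727]
orientation: [0.989, -0.146, 0.0, -0.0]
wrist_force: [1.1, 3.6, 5.1]
grip_width: 0.0121
grasp_force: 15.0
```

Request:
{"method": "send_rows", "body": {"increments": [{"linear": [0,0,0],"yaw": 0,"claw": 0.75},{"linear": [0,0,0],"yaw": 0,"claw": 0.75},{"linear": [0,0,0],"yaw": 0,"claw": 0.75},{"linear": [0,0,0],"yaw": 0,"claw": 0.75}]}}

```text
time_s: 5.38
ee_pos: [0.5031, -0.0368, 0.0722]
orientation: [0.989, -0.147, -0.0, 0.0]
wrist_force: [-0.2, -0.7, 1.1]
grip_width: 0.024
grasp_force: 0.0
```

Request:
{"method": "send_rows", "body": {"increments": [{"linear": [0,0,0],"yaw": 0,"claw": 1},{"linear": [0,0,0],"yaw": 0,"claw": 1},{"linear": [0,0,0],"yaw": 0,"claw": 1},{"linear": [0,0,0],"yaw": 0,"claw": 1}]}}

```text
time_s: 5.72
ee_pos: [0.5033, -0.0363, 0.0722]
orientation: [0.989, -0.147, -0.0, -0.0]
wrist_force: [2.4, 6.2, -1.7]
grip_width: 0.0119
grasp_force: 15.0
```

```bash
python3 -c "
from h import *
plan([0,-125,72],0)
print(inv([0,0,np.load('p.npy')[2]],manip.get_state()['wrist_force']))"
```

```text
shares [ 0.0014 -0.0113  0.0012] yaw -0.0 | now st [[  -0.3 -127.3   72.2]] world [ 0.504 -0.034  0.072] F [ 2.4  6.2 -1.7] w 0.0119 t 5.7167 tilt [-0.     0.001 -1.   ]
[[ 0.52005173  6.60965573 -1.72583244]]
```

Request:
{"method": "send_rows", "body": {"increments": [{"linear": [0,-0.01,0],"yaw": 0,"claw": 1},{"linear": [0,-0.01,0],"yaw": 0,"claw": 1},{"linear": [0,-0.01,0],"yaw": 0,"claw": 1}]}}

```text
time_s: 5.97
ee_pos: [0.5039, -0.0344, 0.0723]
orientation: [0.989, -0.147, -0.0, -0.0]
wrist_force: [2.4, 6.1, -3.1]
grip_width: 0.0119
grasp_force: 15.0
```

Request:
{"method": "send_rows", "body": {"increments": [{"linear": [0,-0.005,0],"yaw": 0,"claw": 1},{"linear": [0,-0.005,0],"yaw": 0,"claw": 1},{"linear": [0,-0.005,0],"yaw": 0,"claw": 1}]}}

```text
time_s: 6.22
ee_pos: [0.5041, -0.0336, 0.0723]
orientation: [0.989, -0.147, -0.0, -0.0]
wrist_force: [2.3, 5.2, -4.0]
grip_width: 0.0117
grasp_force: 15.0
```

```bash
python3 -c "
from h import *
plan([0,-125,72],0)
print(inv([0,0,np.load('p.npy')[2]],manip.get_state()['wrist_force']))"
```

```text
shares [0.0014 0.0026 0.0013] yaw 0.0 | now st [[  -0.3 -124.5   72.3]] world [ 0.504 -0.034  0.072] F [ 2.3  5.2 -4. ] w 0.0117 t 6.2167 tilt [-0.     0.001 -1.   ]
[[ 0.7284163   5.61352142 -3.99688061]]
```

Request:
{"method": "send_rows", "body": {"increments": [{"linear": [0,0,0],"yaw": 0,"claw": 0.6},{"linear": [0,0,0],"yaw": 0,"claw": 0.6},{"linear": [0,0,0],"yaw": 0,"claw": 0.6},{"linear": [0,0,0],"yaw": 0,"claw": 0.6},{"linear": [0,0,0],"yaw": 0,"claw": 0.6}]}}

```text
time_s: 6.63
ee_pos: [0.5042, -0.0341, 0.0725]
orientation: [0.989, -0.147, 0.0, 0.0]
wrist_force: [-0.7, -0.1, -0.4]
grip_width: 0.0372
grasp_force: 0.0
```

```bash
python3 - <<'E'
from h import *
import cv2
plan([0,-125,72],0)
a=manip.capture("scene")["color"][:,:,::-1]; cv2.imwrite("pics/s2.png",a);b=manip.capture("top")["color"][:,:,::-1];cv2.imwrite("pics/t2.png",b)
cv2.imwrite("pics/a2.png",np.hstack([cv2.resize(a[130:290,160:340],None,fx=2.2,fy=2.2,interpolation=2),cv2.resize(b[180:340,200:380],None,fx=2.2,fy=2.2,interpolation=2)]))
E
```

```text
shares [0.0002 0.0002 0.0026] yaw -0.0 | now st [[  -0.  -125.    72.5]] world [ 0.504 -0.034  0.072] F [-0.7 -0.1 -0.4] w 0.0372 t 6.6333 tilt [ 0. -0. -1.]
```

View pics/a2.png

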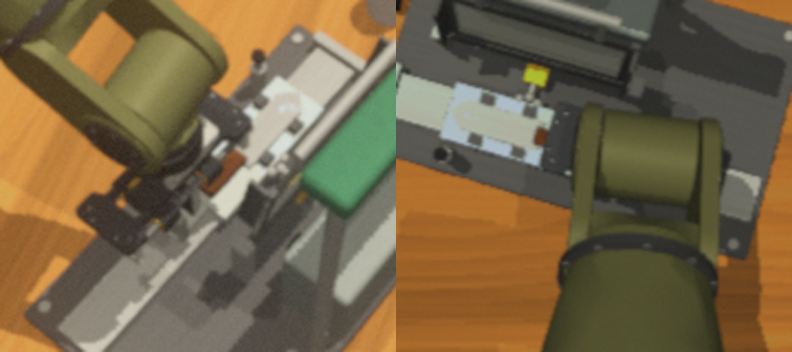

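Request:
{"method": "send_rows", "body": {"force": 5, "increments": [{"linear": [0,0,0],"yaw": 0,"claw": 1},{"linear": [0,0,0],"yaw": 0,"claw": 1},{"linear": [0,0,0],"yaw": 0,"claw": 1},{"linear": [0,0,0],"yaw": 0,"claw": 1},{"linear": [0,0,0],"yaw": 0,"claw": 1},{"linear": [0,0,0],"yaw": 0,"claw": 1}]}}

```text
time_s: 7.23
ee_pos: [0.5043, -0.0337, 0.0725]
orientation: [0.989, -0.147, 0.0, -0.0]
wrist_force: [1.8, 4.0, -0.5]
grip_width: 0.012
grasp_force: 5.0
```

```bash
python3 - <<'E'
from h import *
plan([0,-125,72],0)
p=np.load('p.npy')
print(inv([0,0,p[2]],manip.get_state()['wrist_force']))
T=manip.capture("top")
uv=np.array([(457,83),(441,133)],float); uv=(uv-[396,0])/2.2+[200,180]-.3
print((inv(p,plane(T,uv,.044))*1e3).round(1), "expected y 85 at detent")
uv=np.array([(457,83),(441,133)],float); 
uv=np.array([(220,392),(203,462)])/2.75+[180,85]-.3
print((inv(p,plane(T,uv,.044))*1e3).round(1))
E
```

```text
shares [0.0005 0.0026 0.0023] yaw 0.0 | now st [[-1.000e-01 -1.245e+02  7.250e+01]] world [ 0.504 -0.034  0.072] F [ 1.8  4.  -0.5] w 0.012 t 7.2333 tilt [ 0.  0. -1.]
[[ 0.59321311  4.34100217 -0.4633343 ]]
[[ 30.2  83.5  44. ]
 [-29.2  84.2  44. ]] expected y 85 at detent
[[ 29.4  -1.1  44. ]
 [-35.6  -4.5  44. ]]
```

Request:
{"method": "send_rows", "body": {"increments": [{"linear": [0,-0.008,0],"yaw": 0,"claw": 1},{"linear": [0,-0.008,0],"yaw": 0,"claw": 1},{"linear": [0,-0.008,0],"yaw": 0,"claw": 1}]}}

```text
time_s: 7.53
ee_pos: [0.5045, -0.0329, 0.0724]
orientation: [0.989, -0.147, -0.0, 0.0]
wrist_force: [-1.6, -5.2, 1.7]
grip_width: 0.012
grasp_force: 5.0
```

Request:
{"method": "send_rows", "body": {"increments": [{"linear": [0,-0.005,0],"yaw": 0,"claw": 1},{"linear": [0,-0.005,0],"yaw": 0,"claw": 1},{"linear": [0,-0.005,0],"yaw": 0,"claw": 1}]}}

```text
time_s: 7.78
ee_pos: [0.5047, -0.0321, 0.0725]
orientation: [0.989, -0.147, -0.0, 0.001]
wrist_force: [-2.3, -6.9, 1.3]
grip_width: 0.0121
grasp_force: 5.0
```

The force flips sign within 1 mm, so the detent centre is found. I'll release and lift.

Request:
{"method": "send_rows", "body": {"increments": [{"linear": [0,0.006,0],"yaw": 0,"claw": 1},{"linear": [0,0.006,0],"yaw": 0,"claw": 1},{"linear": [0,0.006,0],"yaw": 0,"claw": 0.6},{"linear": [0,0.006,0],"yaw": 0,"claw": 0.6},{"linear": [0,0.006,0],"yaw": 0,"claw": 0.6},{"linear": [0,0.006,0],"yaw": 0,"claw": 0.6},{"linear": [0,0.006,-0.2],"yaw": 0,"claw": 0.6},{"linear": [0,0.006,-0.4],"yaw": 0,"claw": 0.6},{"linear": [0,0.006,-0.6],"yaw": 0,"claw": 0.6},{"linear": [0,0.006,-0.8],"yaw": 0,"claw": 0.6},{"linear": [0,0.006,-1],"yaw": 0,"claw": 0.6},{"linear": [0,0.006,-1],"yaw": 0,"claw": 0.6}]}}

```text
time_s: 8.78
ee_pos: [0.5064, -0.0327, 0.2802]
orientation: [0.989, -0.146, 0.006, -0.0]
wrist_force: [0.4, -0.0, 1.0]
grip_width: 0.0376
grasp_force: 0.0
```

```bash
python3 - <<'E'
from h import *
plan([20,0,320],90)
plan([20,0,320],-90)
E
```

```text
shares [ 0.0942 -0.615  -0.1966] yaw -0.25 | now st [[   1.6 -122.9  280.2]] world [0.56 0.08 0.32] F [ 0.4 -0.   1. ] w 0.0376 t 8.7833 tilt [ 0.011 -0.001 -1.   ]
shares [ 0.0942 -0.615  -0.1966] yaw 0.25 | now st [[   1.6 -122.9  280.2]] world [0.56 0.08 0.32] F [ 0.4 -0.   1. ] w 0.0376 t 8.7833 tilt [ 0.011 -0.001 -1.   ]
```

Request:
{"method": "send_rows", "body": {"increments": [{"linear": [0,-0.1,-0.25],"yaw": -0.02,"claw": 0},{"linear": [0,-0.2,-0.25],"yaw": -0.04,"claw": 0},{"linear": [0,-0.3,-0.25],"yaw": -0.06,"claw": 0},{"linear": [0,-0.4,-0.25],"yaw": -0.08,"claw": 0},{"linear": [0,-0.5,-0.25],"yaw": -0.1,"claw": 0},{"linear": [0,-0.6,-0.25],"yaw": -0.12,"claw": 0},{"linear": [0,-0.61,-0.25],"yaw": -0.14,"claw": 0},{"linear": [0,-0.61,-0.25],"yaw": -0.16,"claw": 0},{"linear": [0,-0.61,-0.25],"yaw": -0.18,"claw": 0},{"linear": [0,-0.61,-0.25],"yaw": -0.2,"claw": 0},{"linear": [0,-0.61,-0.25],"yaw": -0.22,"claw": 0},{"linear": [0,-0.61,-0.25],"yaw": -0.24,"claw": 0},{"linear": [0,-0.61,-0.25],"yaw": -0.25,"claw": 0},{"linear": [0,-0.61,-0.25],"yaw": -0.25,"claw": 0},{"linear": [0,-0.61,-0.25],"yaw": -0.25,"claw": 0}]}}

```text
time_s: 10.03
ee_pos: [0.54, 0.0842, 0.3222]
orientation: [0.804, 0.595, 0.0, -0.0]
wrist_force: [0.6, 0.7, -0.3]
grip_width: 0.0935
grasp_force: 0.0
```

```bash
python3 - <<'E'
from h import *
import cv2
plan([66,0,330],90)
a=manip.capture("scene")["color"][:,:,::-1]; b=manip.capture("top")["color"][:,:,::-1]
cv2.imwrite("pics/s3.png",a);cv2.imwrite("pics/t3.png",b)
cv2.imwrite("pics/a3.png",np.hstack([cv2.resize(a[60:300,180:440],None,fx=1.5,fy=1.5,interpolation=2),cv2.resize(b[70:310,150:410],None,fx=1.5,fy=1.5,interpolation=2)]))
E
```

```text
shares [ 0.0073  0.3307 -0.0388] yaw -0.0004 | now st [[-1.000e-01 -1.300e+00  3.222e+02]] world [0.604 0.066 0.33 ] F [ 0.6  0.7 -0.3] w 0.0935 t 10.0333 tilt [-0.  0. -1.]
```

View pics/a3.png

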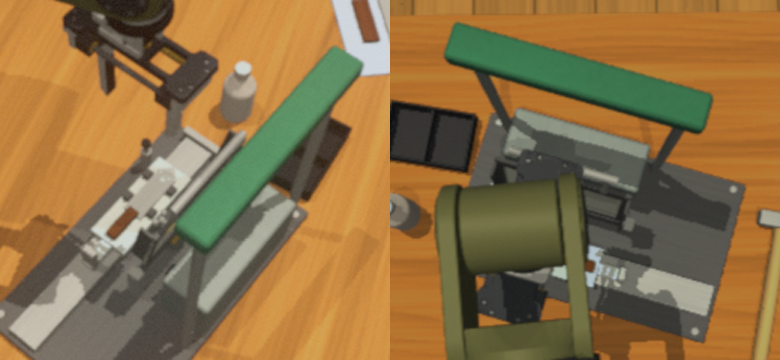

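```bash
python3 - <<'E'
from h import *
p=np.load('p.npy');T=manip.capture("top")
L=np.array([(24,73),(488,201)])/2.75+[180,85]-.3
print("lamp front",(inv(p,plane(T,L,.393))*1e3).round(1))
g=(np.array([(523,152),(582,166)])-[390,0])/1.5+[150,70]-.3
for z in(.4,.43): print("body",(inv(p,plane(T,g,z))*1e3).round(1))
E
```

```text
lamp front [[ 167.8  150.2  393. ]
 [ 170.5 -149.2  393. ]]
body [[ 90.9  36.4 400. ]
 [ 94.2 -31.3 400. ]]
body [[ 85.9  31.7 430. ]
 [ 89.1 -33.  430. ]]
```

Request:
{"method": "send_rows", "body": {"increments": [{"linear": [0.007,0.08,0],"yaw": 0,"claw": 0},{"linear": [0.007,0.16,0],"yaw": 0,"claw": 0},{"linear": [0.007,0.22,0],"yaw": 0,"claw": 0},{"linear": [0.007,0.27,0],"yaw": 0,"claw": 0},{"linear": [0.007,0.31,0],"yaw": 0,"claw": 0},{"linear": [0.007,0.33,0],"yaw": 0,"claw": 0},{"linear": [0.007,0.345,0],"yaw": 0,"claw": 0},{"linear": [0.007,0.35,0],"yaw": 0,"claw": 0},{"linear": [0.007,0.35,0],"yaw": 0,"claw": 0}]}}

```text
time_s: 10.93
ee_pos: [0.6073, 0.0652, 0.3225]
orientation: [0.803, 0.596, 0.0, -0.0]
wrist_force: [0.5, -0.4, -0.3]
grip_width: 0.0938
grasp_force: 0.0
```

```bash
python3 - <<'E'
from h import *
import cv2
plan([70,0,281],90)
a=manip.capture("scene")["color"][:,:,::-1]; b=manip.capture("top")["color"][:,:,::-1]
cv2.imwrite("pics/a4.png",np.hstack([cv2.resize(a[90:240,230:410],None,fx=2.2,fy=2.2,interpolation=2),cv2.resize(b[70:220,170:350],None,fx=2.2,fy=2.2,interpolation=2)]))
E
```

```text
shares [-2.000e-04  1.000e-03  2.075e-01] yaw -0.0 | now st [[ 69.8   0.  322.5]] world [0.607 0.065 0.281] F [ 0.5 -0.4 -0.3] w 0.0938 t 10.9333 tilt [ 0.  0. -1.]
```

View pics/a4.png

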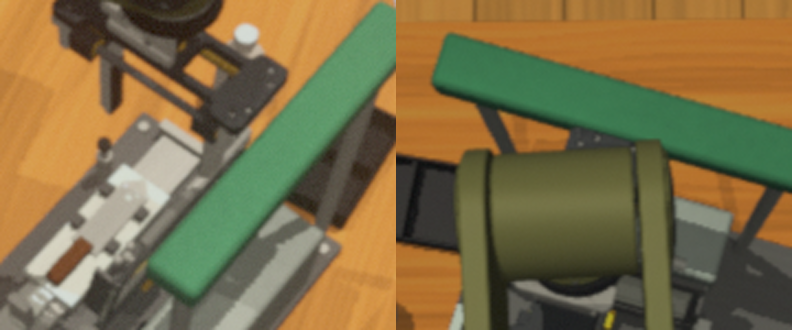

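The pictures show the body just short of the lamp (top half, about (590,135)) and the back finger over the bar line. I'll descend in steps.

Request:
{"method": "send_rows", "body": {"increments": [{"linear": [0,0,0.05],"yaw": 0,"claw": 0},{"linear": [0,0,0.1],"yaw": 0,"claw": 0},{"linear": [0,0,0.13],"yaw": 0,"claw": 0},{"linear": [0,0,0.13],"yaw": 0,"claw": 0}]}}

```text
time_s: 11.37
ee_pos: [0.6068, 0.0652, 0.2942]
orientation: [0.803, 0.596, -0.001, -0.001]
wrist_force: [-0.4, -0.1, 0.8]
grip_width: 0.0942
grasp_force: 0.0
```

Request:
{"method": "send_rows", "body": {"increments": [{"linear": [0,0,0.02],"yaw": 0,"claw": 0},{"linear": [0,0,0.04],"yaw": 0,"claw": 0},{"linear": [0,0,0.04],"yaw": 0,"claw": 0}]}}

```text
time_s: 11.62
ee_pos: [0.6073, 0.0651, 0.2878]
orientation: [0.803, 0.596, -0.0, -0.0]
wrist_force: [1.1, -0.1, 1.1]
grip_width: 0.0939
grasp_force: 0.2
```

Request:
{"method": "send_rows", "body": {"increments": [{"linear": [0,0,0.02],"yaw": 0,"claw": 0},{"linear": [0,0,0.04],"yaw": 0,"claw": 0},{"linear": [0,0,0.04],"yaw": 0,"claw": 0}]}}

```text
time_s: 11.87
ee_pos: [0.6073, 0.0651, 0.2796]
orientation: [0.803, 0.596, -0.0, -0.0]
wrist_force: [1.4, -0.2, -0.9]
grip_width: 0.0938
grasp_force: 0.4
```

Request:
{"method": "send_rows", "body": {"force": 8, "increments": [{"linear": [0,-0.01,0.02],"yaw": 0,"claw": 0},{"linear": [0,-0.03,0.04],"yaw": 0,"claw": 0},{"linear": [0,-0.05,0.05],"yaw": 0,"claw": 0},{"linear": [0,-0.07,0.05],"yaw": 0,"claw": 0},{"linear": [0,-0.09,0.05],"yaw": 0,"claw": 0},{"linear": [0,-0.1,0.05],"yaw": 0,"claw": 0},{"linear": [0,-0.11,0.05],"yaw": 0,"claw": 0},{"linear": [0,-0.11,0.05],"yaw": 0,"claw": 0.2},{"linear": [0,-0.11,0.05],"yaw": 0,"claw": 0.4},{"linear": [0,-0.11,0.05],"yaw": 0,"claw": 0.6},{"linear": [0,-0.11,0.05],"yaw": 0,"claw": 0.8},{"linear": [0,-0.11,0.05],"yaw": 0,"claw": 1},{"linear": [0,-0.11,0.05],"yaw": 0,"claw": 1},{"linear": [0,-0.11,0.05],"yaw": 0,"claw": 1}]}}

```text
time_s: 13.03
ee_pos: [0.5863, 0.0716, 0.2703]
orientation: [0.803, 0.596, -0.0, -0.0]
wrist_force: [0.5, -0.0, 0.5]
grip_width: 0.0508
grasp_force: 0.2
```

```bash
python3 - <<'E'
from h import *
plan([0,0,0],90)
s=manip.get_state(); P=inv(np.load('p.npy'),s['ee_pos'])[0]*1e3; x,z=80-P[0],P[2]-80; print("ang",np.arctan2(z,x),"r",np.hypot(x,z),s["grasp_force"])
E
```

```text
shares [ 1.0000e-04 -2.3920e-01  1.3518e+00] yaw 0.0 | now st [[ 47.9   0.  270.3]] world [0.54  0.085 0.   ] F [ 0.5 -0.   0.5] w 0.0508 t 13.0333 tilt [-0.  0. -1.]
ang 1.4036836064345075 r 193.03066281356496 0.23064188193529844
```

Request:
{"method": "send_rows", "body": {"increments": [{"linear": [0,0,0],"yaw": 0,"claw": 1},{"linear": [0,0,0],"yaw": 0,"claw": 1},{"linear": [0,0,0],"yaw": 0,"claw": 1},{"linear": [0,0,0],"yaw": 0,"claw": 1},{"linear": [0,0,0],"yaw": 0,"claw": 1},{"linear": [0,0,0],"yaw": 0,"claw": 1},{"linear": [0,0,0],"yaw": 0,"claw": 1}]}}

```text
time_s: 13.62
ee_pos: [0.5863, 0.0715, 0.2704]
orientation: [0.803, 0.596, -0.0, -0.0]
wrist_force: [0.0, 0.1, -0.5]
grip_width: 0.0114
grasp_force: 8.0
```

Request:
{"method": "send_rows", "body": {"increments": [{"linear": [0,-0.048,0.01],"yaw": 0,"claw": 1},{"linear": [0,-0.095,0.021],"yaw": 0,"claw": 1},{"linear": [0,-0.14,0.035],"yaw": 0,"claw": 1},{"linear": [0,-0.185,0.051],"yaw": 0,"claw": 1},{"linear": [0,-0.228,0.07],"yaw": 0,"claw": 1},{"linear": [0,-0.271,0.09],"yaw": 0,"claw": 1},{"linear": [0,-0.313,0.113],"yaw": 0,"claw": 1},{"linear": [0,-0.354,0.137],"yaw": 0,"claw": 1},{"linear": [0,-0.354,0.137],"yaw": 0,"claw": 1}]}}

```text
time_s: 14.37
ee_pos: [0.5174, 0.0925, 0.2426]
orientation: [0.803, 0.596, -0.0, -0.0]
wrist_force: [-1.6, 0.5, -1.6]
grip_width: 0.0115
grasp_force: 8.0
```

```bash
python3 - <<'E'
from h import *
import cv2
plan([0,0,0],90)
s=manip.get_state(); P=inv(np.load('p.npy'),s['ee_pos'])[0]*1e3; x,z=80-P[0],P[2]-80; print("ang",np.arctan2(z,x),"r",np.hypot(x,z),s["grasp_force"])
a=manip.capture("scene")["color"][:,:,::-1]
cv2.imwrite("pics/a5.png",cv2.resize(a[60:300,180:420],(600,600),interpolation=2))
E
```

```text
shares [-2.0000e-04  1.2230e-01  1.2127e+00] yaw 0.0001 | now st [[-2.410e+01  1.000e-01  2.426e+02]] world [0.54  0.085 0.   ] F [-1.6  0.5 -1.6] w 0.0115 t 14.3667 tilt [-0.001  0.    -1.   ]
ang 1.001056937474492 r 193.05955558754462 7.999758347868919
```

View pics/a5.png

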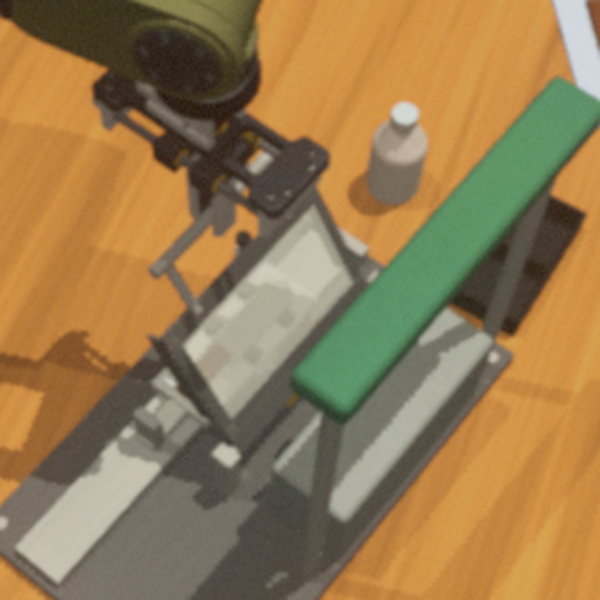

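The guard is held between the pads (bar at about (190,235)), so I'll continue down.

Request:
{"method": "send_rows", "body": {"increments": [{"linear": [0,-0.039,0.027],"yaw": 0,"claw": 1},{"linear": [0,-0.077,0.056],"yaw": 0,"claw": 1},{"linear": [0,-0.113,0.086],"yaw": 0,"claw": 1},{"linear": [0,-0.148,0.118],"yaw": 0,"claw": 1},{"linear": [0,-0.182,0.152],"yaw": 0,"claw": 1},{"linear": [0,-0.213,0.188],"yaw": 0,"claw": 1},{"linear": [0,-0.243,0.225],"yaw": 0,"claw": 1},{"linear": [0,-0.27,0.263],"yaw": 0,"claw": 1},{"linear": [0,-0.292,0.295],"yaw": 0,"claw": 1},{"linear": [0,-0.311,0.327],"yaw": 0,"claw": 1},{"linear": [0,-0.329,0.361],"yaw": 0,"claw": 1},{"linear": [0,-0.329,0.361],"yaw": 0,"claw": 1}]}}

```text
time_s: 15.42
ee_pos: [0.4548, 0.1114, 0.1695]
orientation: [0.803, 0.596, -0.001, -0.0]
wrist_force: [-0.6, 1.6, -2.0]
grip_width: 0.0119
grasp_force: 8.0
```

```bash
python3 - <<'E'
from h import *
plan([0,0,0],90)
s=manip.get_state(); P=inv(np.load('p.npy'),s['ee_pos'])[0]*1e3; x,z=80-P[0],P[2]-80; print("ang",np.arctan2(z,x),"r",np.hypot(x,z),s["grasp_force"])
E
```

```text
shares [5.000e-04 4.490e-01 8.468e-01] yaw 0.0 | now st [[-89.6  -0.  169.5]] world [0.54  0.085 0.   ] F [-0.6  1.6 -2. ] w 0.0119 t 15.4167 tilt [-0.002  0.    -1.   ]
ang 0.4856604424387121 r 191.72401011921247 7.999977394938469
```

Request:
{"method": "send_rows", "body": {"increments": [{"linear": [0,-0.009,0.017],"yaw": 0,"claw": 1},{"linear": [0,-0.017,0.034],"yaw": 0,"claw": 1},{"linear": [0,-0.025,0.051],"yaw": 0,"claw": 1},{"linear": [0,-0.032,0.069],"yaw": 0,"claw": 1},{"linear": [0,-0.04,0.086],"yaw": 0,"claw": 1},{"linear": [0,-0.046,0.104],"yaw": 0,"claw": 1},{"linear": [0,-0.053,0.122],"yaw": 0,"claw": 1},{"linear": [0,-0.059,0.14],"yaw": 0,"claw": 1},{"linear": [0,-0.065,0.158],"yaw": 0,"claw": 1},{"linear": [0,-0.07,0.176],"yaw": 0,"claw": 1},{"linear": [0,-0.075,0.194],"yaw": 0,"claw": 1},{"linear": [0,-0.08,0.213],"yaw": 0,"claw": 1},{"linear": [0,-0.08,0.213],"yaw": 0,"claw": 1}]}}

```text
time_s: 16.5
ee_pos: [0.4399, 0.1158, 0.1275]
orientation: [0.803, 0.596, -0.0, -0.0]
wrist_force: [-3.7, 2.8, -1.1]
grip_width: 0.0116
grasp_force: 8.0
```

```bash
python3 - <<'E'
from h import *
plan([0,0,0],90)
s=manip.get_state(); P=inv(np.load('p.npy'),s['ee_pos'])[0]*1e3; x,z=80-P[0],P[2]-80; print("ang",np.arctan2(z,x),"r",np.hypot(x,z),s["grasp_force"])
E
```

```text
shares [4.000e-04 5.257e-01 6.370e-01] yaw -0.0 | now st [[-1.051e+02 -1.000e-01  1.275e+02]] world [0.54  0.085 0.   ] F [-3.7  2.8 -1.1] w 0.0116 t 16.5 tilt [-0.001  0.    -1.   ]
ang 0.251134865072003 r 191.04491617550713 7.999914139509201
```

Request:
{"method": "send_rows", "body": {"increments": [{"linear": [0,-0.002,0.01],"yaw": 0,"claw": 1},{"linear": [0,-0.004,0.02],"yaw": 0,"claw": 1},{"linear": [0,-0.004,0.02],"yaw": 0,"claw": 1}]}}

```text
time_s: 16.75
ee_pos: [0.4392, 0.1161, 0.1239]
orientation: [0.803, 0.596, -0.0, -0.0]
wrist_force: [-5.7, 2.3, -1.0]
grip_width: 0.0116
grasp_force: 8.0
```

Request:
{"method": "send_rows", "body": {"increments": [{"linear": [0,-0.002,0.01],"yaw": 0,"claw": 1},{"linear": [0,-0.003,0.02],"yaw": 0,"claw": 1},{"linear": [0,-0.003,0.02],"yaw": 0,"claw": 1}]}}

```text
time_s: 17.0
ee_pos: [0.4383, 0.1163, 0.1198]
orientation: [0.803, 0.596, -0.001, -0.001]
wrist_force: [-7.2, 3.2, -0.3]
grip_width: 0.0114
grasp_force: 8.0
```

Request:
{"method": "send_rows", "body": {"increments": [{"linear": [0,-0.002,0.01],"yaw": 0,"claw": 1},{"linear": [0,-0.003,0.02],"yaw": 0,"claw": 1},{"linear": [0,-0.003,0.02],"yaw": 0,"claw": 1}]}}

```text
time_s: 17.25
ee_pos: [0.4376, 0.1165, 0.1157]
orientation: [0.803, 0.596, -0.001, -0.001]
wrist_force: [-8.5, 4.3, -0.6]
grip_width: 0.0118
grasp_force: 8.0
```

Request:
{"method": "send_rows", "body": {"increments": [{"linear": [0,-0.006,0],"yaw": 0,"claw": 1},{"linear": [0,-0.012,0],"yaw": 0,"claw": 1},{"linear": [0,-0.012,0],"yaw": 0,"claw": 1}]}}

```text
time_s: 17.5
ee_pos: [0.4376, 0.1166, 0.1168]
orientation: [0.803, 0.596, 0.002, 0.002]
wrist_force: [8.0, -3.6, -5.0]
grip_width: 0.0118
grasp_force: 8.0
```

Request:
{"method": "send_rows", "body": {"increments": [{"linear": [0,-0.002,0.01],"yaw": 0,"claw": 1},{"linear": [0,-0.003,0.015],"yaw": 0,"claw": 1},{"linear": [0,-0.003,0.015],"yaw": 0,"claw": 1}]}}

```text
time_s: 17.75
ee_pos: [0.437, 0.1168, 0.1138]
orientation: [0.803, 0.596, 0.002, 0.001]
wrist_force: [7.7, -2.8, -4.5]
grip_width: 0.012
grasp_force: 8.0
```

Request:
{"method": "send_rows", "body": {"increments": [{"linear": [0,0.005,0.005],"yaw": 0,"claw": 1},{"linear": [0,0.005,0.01],"yaw": 0,"claw": 1},{"linear": [0,0.005,0.01],"yaw": 0,"claw": 1}]}}

```text
time_s: 18.0
ee_pos: [0.4367, 0.1169, 0.1112]
orientation: [0.803, 0.596, 0.0, 0.0]
wrist_force: [1.3, -1.7, -3.3]
grip_width: 0.0117
grasp_force: 8.0
```

Request:
{"method": "send_rows", "body": {"increments": [{"linear": [0,-0.001,0.005],"yaw": 0,"claw": 1},{"linear": [0,-0.001,0.01],"yaw": 0,"claw": 1},{"linear": [0,-0.001,0.01],"yaw": 0,"claw": 1}]}}

```text
time_s: 18.25
ee_pos: [0.4364, 0.117, 0.1091]
orientation: [0.803, 0.596, 0.0, 0.0]
wrist_force: [2.1, -1.3, -3.3]
grip_width: 0.0118
grasp_force: 8.0
```

Request:
{"method": "send_rows", "body": {"increments": [{"linear": [0,-0.001,0.005],"yaw": 0,"claw": 1},{"linear": [0,-0.001,0.01],"yaw": 0,"claw": 1},{"linear": [0,-0.001,0.01],"yaw": 0,"claw": 1}]}}

```text
time_s: 18.5
ee_pos: [0.4361, 0.1171, 0.1071]
orientation: [0.803, 0.596, -0.0, 0.0]
wrist_force: [1.0, -1.3, -2.2]
grip_width: 0.0116
grasp_force: 8.0
```

Request:
{"method": "send_rows", "body": {"increments": [{"linear": [0,-0.001,0.005],"yaw": 0,"claw": 1},{"linear": [0,-0.001,0.01],"yaw": 0,"claw": 1},{"linear": [0,-0.001,0.01],"yaw": 0,"claw": 1}]}}

```text
time_s: 18.75
ee_pos: [0.4358, 0.1171, 0.105]
orientation: [0.803, 0.596, -0.0, -0.0]
wrist_force: [1.3, 0.0, -3.0]
grip_width: 0.0114
grasp_force: 8.0
```

Request:
{"method": "send_rows", "body": {"increments": [{"linear": [0,0,0.005],"yaw": 0,"claw": 1},{"linear": [0,0,0.01],"yaw": 0,"claw": 1},{"linear": [0,0,0.01],"yaw": 0,"claw": 1}]}}

```text
time_s: 19.0
ee_pos: [0.4356, 0.1172, 0.103]
orientation: [0.803, 0.596, -0.0, -0.0]
wrist_force: [-1.8, 0.8, -1.7]
grip_width: 0.0115
grasp_force: 8.0
```

Request:
{"method": "send_rows", "body": {"increments": [{"linear": [0,0,0.005],"yaw": 0,"claw": 1},{"linear": [0,0,0.01],"yaw": 0,"claw": 1},{"linear": [0,0,0.01],"yaw": 0,"claw": 1}]}}

```text
time_s: 19.25
ee_pos: [0.4354, 0.1172, 0.1009]
orientation: [0.803, 0.596, -0.0, -0.0]
wrist_force: [-4.3, 2.8, -1.0]
grip_width: 0.0115
grasp_force: 8.0
```

Request:
{"method": "send_rows", "body": {"increments": [{"linear": [0,-0.004,0.005],"yaw": 0,"claw": 1},{"linear": [0,-0.004,0.01],"yaw": 0,"claw": 1},{"linear": [0,-0.004,0.01],"yaw": 0,"claw": 1}]}}

```text
time_s: 19.5
ee_pos: [0.4352, 0.1173, 0.0991]
orientation: [0.803, 0.596, 0.0, 0.0]
wrist_force: [0.2, 1.6, -1.9]
grip_width: 0.0116
grasp_force: 8.0
```

Request:
{"method": "send_rows", "body": {"increments": [{"linear": [0,-0.001,0.005],"yaw": 0,"claw": 1},{"linear": [0,-0.001,0.01],"yaw": 0,"claw": 1},{"linear": [0,-0.001,0.01],"yaw": 0,"claw": 1}]}}

```text
time_s: 19.75
ee_pos: [0.435, 0.1174, 0.0971]
orientation: [0.803, 0.596, 0.0, 0.0]
wrist_force: [-0.8, -0.3, -2.1]
grip_width: 0.0113
grasp_force: 8.0
```

```bash
python3 - <<'E'
from h import *
import cv2
plan([0,0,0],90)
a=manip.capture("scene")["color"][:,:,::-1]
cv2.imwrite("pics/a6.png",cv2.resize(a[90:250,170:330],(600,600),interpolation=2))
E
```

```text
shares [1.000e-04 5.511e-01 4.856e-01] yaw -0.0 | now st [[-110.2   -0.    97.1]] world [0.54  0.085 0.   ] F [-0.8 -0.3 -2.1] w 0.0113 t 19.75 tilt [ 0.  0. -1.]
```

View pics/a6.png

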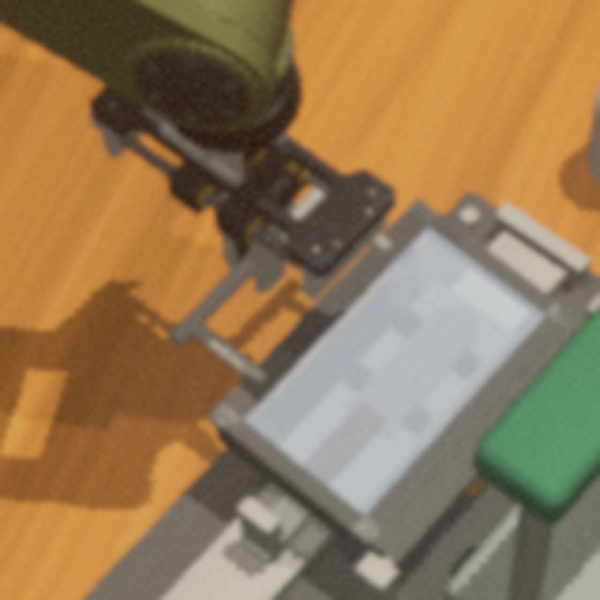

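The guard is nearly level with the bar still held, at about 0.08 rad. The weight is still on the gripper, so I'll continue.

Request:
{"method": "send_rows", "body": {"increments": [{"linear": [0,-0.001,0.005],"yaw": 0,"claw": 1},{"linear": [0,-0.001,0.01],"yaw": 0,"claw": 1},{"linear": [0,-0.001,0.01],"yaw": 0,"claw": 1}]}}

```text
time_s: 20.05
ee_pos: [0.4348, 0.1175, 0.0952]
orientation: [0.803, 0.596, 0.0, 0.0]
wrist_force: [-0.7, 0.3, -2.9]
grip_width: 0.0116
grasp_force: 8.0
```

Request:
{"method": "send_rows", "body": {"increments": [{"linear": [0,0,0.005],"yaw": 0,"claw": 1},{"linear": [0,0,0.01],"yaw": 0,"claw": 1},{"linear": [0,0,0.01],"yaw": 0,"claw": 1}]}}

```text
time_s: 20.3
ee_pos: [0.4347, 0.1175, 0.0931]
orientation: [0.803, 0.596, -0.0, -0.0]
wrist_force: [-0.3, 0.4, -2.0]
grip_width: 0.0111
grasp_force: 8.0
```

Request:
{"method": "send_rows", "body": {"increments": [{"linear": [0,0,0.005],"yaw": 0,"claw": 1},{"linear": [0,0,0.01],"yaw": 0,"claw": 1},{"linear": [0,0,0.01],"yaw": 0,"claw": 1}]}}

```text
time_s: 20.55
ee_pos: [0.4346, 0.1175, 0.0912]
orientation: [0.803, 0.596, -0.0, -0.0]
wrist_force: [-3.2, 1.0, 1.9]
grip_width: 0.0118
grasp_force: 8.0
```

Request:
{"method": "send_rows", "body": {"increments": [{"linear": [0,-0.002,0.004],"yaw": 0,"claw": 1},{"linear": [0,-0.002,0.004],"yaw": 0,"claw": 1},{"linear": [0,-0.002,0.004],"yaw": 0,"claw": 1}]}}

```text
time_s: 20.8
ee_pos: [0.4346, 0.1176, 0.0906]
orientation: [0.803, 0.596, 0.0, 0.0]
wrist_force: [-0.4, -0.6, 4.1]
grip_width: 0.0117
grasp_force: 8.0
```

The stop now carries the load. I'll open and withdraw.

Request:
{"method": "send_rows", "body": {"increments": [{"linear": [0,0,0],"yaw": 0,"claw": 0.7},{"linear": [0,0,0],"yaw": 0,"claw": 0.7},{"linear": [0,0,0],"yaw": 0,"claw": 0.7},{"linear": [0,0,0],"yaw": 0,"claw": 0.65},{"linear": [0,0,0],"yaw": 0,"claw": 0.65},{"linear": [0,0,-0.05],"yaw": 0,"claw": 0.65},{"linear": [0,0,-0.15],"yaw": 0,"claw": 0.65},{"linear": [0,0,-0.3],"yaw": 0,"claw": 0.65},{"linear": [0,0,-0.45],"yaw": 0,"claw": 0.65},{"linear": [0,-0.1,-0.6],"yaw": 0,"claw": 0.65},{"linear": [0,-0.2,-0.6],"yaw": 0,"claw": 0.65},{"linear": [0,-0.3,-0.6],"yaw": 0,"claw": 0.65},{"linear": [0,-0.3,-0.6],"yaw": 0,"claw": 0.65},{"linear": [0,-0.3,-0.6],"yaw": 0,"claw": 0.65}]}}

```text
time_s: 21.97
ee_pos: [0.3767, 0.1352, 0.2114]
orientation: [0.803, 0.596, 0.001, 0.0]
wrist_force: [0.5, 0.0, 1.0]
grip_width: 0.0333
grasp_force: 0.0
```

```bash
python3 - <<'E'
from h import *
import cv2
plan([0,0,0],90)
a=manip.capture("scene")["color"][:,:,::-1];b=manip.capture("top")["color"][:,:,::-1]
cv2.imwrite("pics/a7.png",np.hstack([cv2.resize(a[90:290,160:360],(390,390),interpolation=2),cv2.resize(b[150:310,180:340],(390,390),interpolation=2)]))
E
```

```text
shares [-0.0021  0.8543  1.0581] yaw 0.0001 | now st [[-1.711e+02  1.000e-01  2.114e+02]] world [0.54  0.085 0.   ] F [0.5 0.  1. ] w 0.0333 t 21.9667 tilt [ 0.001  0.    -1.   ]
```

View pics/a7.png

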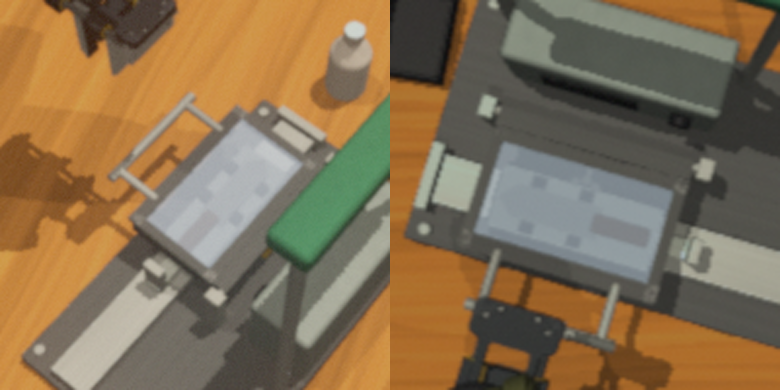

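The guard rests level on its stop, the carrier sits under it, and the gripper is clear at the upper left. I'll hand in.

```bash
python3 -c "
from cell import manip
print(manip.sign_off())"
```

```text
the job is handed in; nothing more can be done
None
```

I handed the job in at about 22 s, but the hand-in returned no verdict. By force the carrier is in the detent, and the guard was lowered onto its stop screw and let go. The gripper is clear and nothing else was moved.

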